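Snap a spring clip onto a conduit

TASK

Pick up the orange spring clip by its tab and push it straight down over the white conduit, in the bare stretch between the two black collars, until both arms snap past the conduit and the conduit sits fully home in the clip, then let go. The conduit's height is set differently each time, so feel your way: it takes a firm push, but never load the conduit or its jig with more than 30 N. Leave the things lying around where they are.

Things in the scene. Friction and masses are not known exactly. Their poses are not given: they have to be found in the camera images.
- clip_center (a point): Loose orange plastic spring clip, 65 mm high, standing arms down; this point is its middle, 33 mm above its underside. z up; y along the bore that takes the conduit; x across, from arm to arm. 24 mm wide along y. Its flat crown is 36 mm along x, top 5 mm above and underside 3 mm below this point. The clip is the same either way round.
- clip_grip (a point): Middle of the clip's grip tab, 20 mm above clip_center, same axes. The tab is a plain block 18 mm thick along x, 24 mm along y, from the crown (15 mm below this point) to 12.5 mm above this point.
- clip_bore (a point): Centre of the clip's bore, 13 mm below clip_center, same axes; the conduit's axis passes here along y when fully home. Lips of the two sprung arms, 12 mm apart, sit 9.5 mm below it, flared tips 20 mm below. Spreading them takes a push of 10 to 18 N; past the widest point the force drops and the arms pull the clip home.
- clip: The same clip; origin at the centre of its underside, axes as for clip_center.
- board: Fixed jig: pale metal board 90 (x) by 200 (y) by 12 mm, origin at the centre of its underside on the bench, z up. Above it a white conduit, 20 mm in diameter, 180 mm long, runs level along the board's y over x = 0, on posts at y = -70 and +70 mm that stand no higher than the conduit. Conduit in rubber mounts: sinks about 0.1 mm per newton.
- gap (a point): Point on the board's upper face straight below the middle of the conduit's bare stretch (40 mm long, between two black collars 28 mm in diameter), axes as the board. The posts are clamped anew each time: the conduit's axis lies anywhere from 44 to 88 mm above this point, and the height is not reported.
- frame_4: Bystander: loose white square plastic mounting frame, 55 x 54 x 17 mm, lying on the bench; origin at the centre of its underside.
- screwdriver: Bystander: loose screwdriver with black and red handle, 185 mm long, 26 mm high, lying on the bench; origin at the middle of its underside.
- fascia_pack: Bystander: loose white flat fascia plate, 108 x 69 x 12 mm, lying on the bench; origin at the centre of its underside.
Things that resemble listed ones, but are neither listed nor needed, are in the scene too. Of the things that look like the clip, the smaller one is meant. What is shaped like the board but yellow is not meant.

How it is judged:
On the way:
1. the clip has been lifted clear of the bench, to the height of the conduit (height (world z) of clip_center above 0.09 m), for 0.1 s.
At the end, for the whole second after the job is handed in: The clip sits on the conduit between the collars: conduit axis within 2.5 mm of the bore's centre across and in height, clip middle within 11 mm of the middle of the bare stretch, in line to 0.1 rad and upright to 0.35 rad, released and at rest (x of conduit_c0 in the frame of clip_bore between -0.0025 and 0.0025 m and z of conduit_c0 in the frame of clip_bore between -0.0025 and 0.0025 m and y of conduit_c0 in the frame of clip_bore between -0.011 and 0.011 m and angle between the y axis of clip_bore and the y axis of board, either way round below 0.1 rad and angle between clip_bore's own z axis and vertical below 0.35 rad and linear speed of clip below 0.02 m/s); the robot touches nothing.
It fails at once if more than 30 N on the conduit or its jig (contact force between board and anything else above 30 N).
It fails at once if the white frame pushed away (moved more than 20 mm) (distance of frame_4 from where it was at the start of the episode above 0.02 m).
It fails at once if the screwdriver pushed away (moved more than 20 mm) (distance of screwdriver from where it was at the start of the episode above 0.02 m).
It fails at once if the fascia plate pushed away (moved more than 20 mm) (distance of fascia_pack from where it was at the start of the episode above 0.02 m).
It also fails if it takes over 51 s, if anything falls off the work surface, if the arm or the gripper's body presses on something with over 40 N, if the wrist force passes 120 N, or if a joint passes its speed limit or range.

ROBOT

A 7-joint arm with a two-finger parallel gripper is mounted at the origin on a cart in front of the work surface, level with it; the furniture and walls round the work are solid. World frame = base frame: x ahead of the robot, y to its left, z up, the work surface at z = 0. Lengths are in m, angles in rad, forces in N, time in s.
With the tool pointing down it reaches from about 0.4 to 0.85 m from the base axis. Payload 4.5 kg.
Tool frame: the origin (TCP) lies between the finger pads; the fingertips stand r.tip_reach ahead of it and the grasp point (between the pads) lies 11 mm behind it (r.tip_reach is the distance from the TCP to the fingertips, in m); z points along the fingers, y is the line along which they close (so a half turn about z gives the same grasp; the last joint's range is limited). The gripper opens to 88 mm and grips with 3 to 60 N. Pads are 18 mm wide; open, the fingers measure 123 mm over their backs; the gripper's body (75 mm by 187 mm) begins 45 mm behind the grasp point.
Start: joints at [1.243, 0.689, -0.195, 1.565, 0.157, 0.902, -0.215], TCP at [0.221, -0.585, 0.247] pointing down, gripper open.
Joint ranges: [-3.01, 3.01], [-0.46, 2.08], [-1.47, 1.51], [0.13, 2.56], [-1, 4.14], [0.04, 2.09], [-2.66, 2.66]. Speed limits (rad/s): [2.57, 2.57, 3.14, 3.14, 3.14, 3.14, 3.14].

INTERFACE

Orientations are given as a unit quaternion [x, y, z, w].
In Python, from plant import r, vision, workorder gives the robot as it stands.
- The arm moves only by the tool drive_tool, never from a script. Its argument "targets" is a list of rows, each an object of numbers: "tx", "ty", "tz": the shift along the world's x, y, z in units of 0.03 m (1.0 is 0.03 m); "wx", "wy", "wz": the turn, a rotation vector about the world's x, y, z in units of 60 degrees (1.0 is 60 degrees); "claw": the opening, from -1 (shut) to 1 (fully open). A call has exactly 8 rows; each row shifts and turns the commanded pose from where the row before left it; what a row does not reach is not made up. A row lasts 1/10 s, in which the tool goes at most 50 mm and 8.59 degrees, less where a joint would pass 70% of its speed; a pose out of reach is approached as far as the arm can. A call with a number of a shift or a turn outside -1 to 1 is refused whole. A call with a gripper value outside its range is refused whole. The fingers move at their own pace and stop on an object; "force" is the grip in N (left out, the last holds). Time passes only in rows, so rows that do not move let the fingers close, or fill a call up. It gives the time, the measured TCP pose, the force, the opening and the grip force at its end, in the units of the state.
- r.get_state(): the state, without advancing time (a new reading comes with each control period).
- vision.snapshot(name): name is "scene" or "top" or "wrist"; returns a dict with "image" (384x512x3 uint8, blue, green, red), "range_z" (384x512 float32, m along the optical axis (not along the pixel's ray), 0 where there is no reading), "K" (3x3 intrinsics, pixels), "dist" ([k1, k2, p1, p2, k3] as OpenCV has them; the pictures are not rectified), "cam_to_world" (4x4, takes a point from camera to world coordinates). Camera axes: x right, y up, looking along -z (the intrinsics and any distortion apply to the point x, -y, -z); pixel columns grow to the right and rows downward; lengths in m; the calibration is good to about 2 mm. A picture is of the moment at which its call begins.
- workorder.finish_job(): hands the job in; it is judged then, once.
The state is a dict: "clock": time; "q": joint angles; "qd": joint speeds; "joint_torque": joint torques, N m; "tool_pos": TCP position; "eef_rot": TCP orientation; "contact_force": force on the tool from outside, world axes, zero at the start; "moment": the same for the moment, N m; "opening": opening from 0.0 (shut) to 1.0 (fully open); "finger_force": force on a finger pad.
Only numpy, scipy, OpenCV 4.12 (cv2) and the standard library are available. Lean on these libraries where they do the work, as an engineer would, in place of code of your own. Each camera call takes 0.05 s, during which the arm holds its last target. There are 200 camera calls.

## Working session

There is one attempt and no reset: what is moved stays moved. The work goes in short steps, Python scripts to look and compute and a tool call to move; the robot and the scene stay as the last step left them, time stands still between calls to the robot, and variables do not carry over. Pictures are saved under pics/ and viewed, at most 10 in all, crops included, and the job is handed in when it is done.

Besides the shell and the picture viewer there is one more tool, called after "Request:" as a command line: name --argument value ..., lists and objects as JSON in quotes. drive_tool: Moves the arm, as the interface text tells. Its arguments: {"type":"object","properties":{"targets":{"type":"array","items":{"type":"object","properties":{"tx":{"type":"number"},"ty":{"type":"number"},"tz":{"type":"number"},"wx":{"type":"number"},"wy":{"type":"number"},"wz":{"type":"number"},"claw":{"type":"number"}}}},"force":{"type":"number"}},"required":["targets"]}

```bash
mkdir -p pics; cat > h.py <<'E'
import numpy as np, cv2
from plant import r, vision, workorder
def snap(n):
    s=vision.snapshot(n); np.savez('%s.npz'%n,**s); return s
def world(s,px):
    """px Nx2 (u,v) -> world with depth"""
    px=np.asarray(px,float).reshape(-1,2)
    n=cv2.undistortPoints(px[:,None],s['K'],np.asarray(s['dist'],float))[:,0]
    d=s['range_z'][px[:,1].astype(int),px[:,0].astype(int)]
    P=np.c_[n[:,0]*d,-n[:,1]*d,-d]
    M=s['cam_to_world']; return P@M[:3,:3].T+M[:3,3]
def cloud(s):
    v,u=np.mgrid[:384,:512]; return world(s,np.c_[u.ravel(),v.ravel()]).reshape(384,512,3)
E
python3 - <<'E'
from h import *
a=snap('scene');b=snap('top')
cv2.imwrite('pics/a.png',a['image']);cv2.imwrite('pics/b.png',b['image'])
print(r.get_state(),r.tip_reach); print(b['cam_to_world'],a['cam_to_world'])
E
```

```text
{'clock': 0.1, 'q': array([ 1.24280471,  0.68987091, -0.19452739,  1.56621736,  0.15729712,
        0.90250471, -0.21506824]), 'qd': array([ 0.00021903, -0.00370899,  0.00082057, -0.00410803,  0.00125043,
        0.001451  , -0.00096152]), 'joint_torque': array([-3.17183505e-03, -5.28496456e+01, -1.27162177e+00, -1.53837150e+01,
       -5.25568728e-02,  2.02592433e-03,  2.69040419e-05]), 'tool_pos': array([ 0.22099114, -0.58404534,  0.24601468]), 'eef_rot': array([ 9.83672785e-01,  1.79964452e-01, -2.00318111e-04, -7.79494378e-04]), 'contact_force': array([-1.14699097,  0.26059866, -0.93492485]), 'moment': array([ 0.03318406, -0.01672346, -0.00878823]), 'finger_force': 0.0, 'opening': 1.0034605240764392} 0.008
[[ 0.02671729  0.9925568  -0.11881577  0.40218477]
 [-0.99926298  0.02324061 -0.03055128 -0.04435103]
 [-0.02756253  0.11954444  0.99244619  1.17516602]
 [ 0.          0.          0.          1.        ]] [[ 0.63954554  0.45199166 -0.62184005 -0.58353772]
 [-0.76842682  0.3994327  -0.49997375 -0.9518991 ]
 [ 0.02239928  0.79759455  0.60277791  1.17367891]
 [ 0.          0.          0.          1.        ]]
```

View pics/a.png

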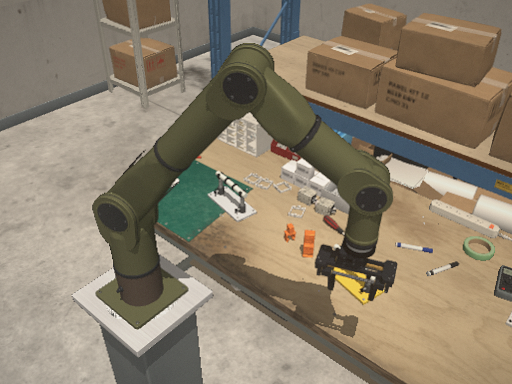

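View pics/b.png

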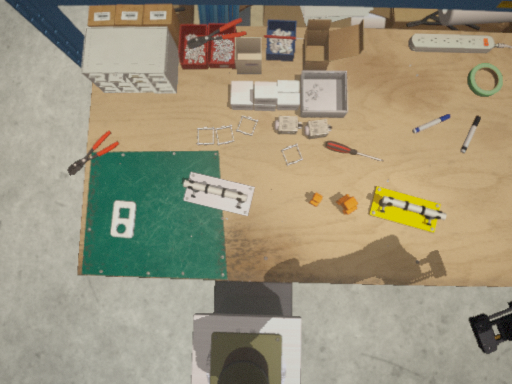

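The top view shows the small orange clip at about (316,199), the bigger lookalike at (348,204), the pale board with conduit at (219,193), and the yellow decoy at (407,209). Next I measure the clip and the conduit.

```bash
python3 - <<'E'
from h import *
s=dict(np.load('top.npz'));C=cloud(s)
hsv=cv2.cvtColor(s['image'],cv2.COLOR_BGR2HSV)
m=(hsv[...,0]<16)&(hsv[...,1]>160)&(hsv[...,2]>120)
for (u,v) in[(316,199),(348,204)]:
    w=np.zeros_like(m);w[v-14:v+15,u-14:u+15]=1
    k=m&w;P=C[k];print('clip',k.sum(),P[:,2].max(),np.round(np.percentile(P[:,2],[5,50,95]),3))
    for lo,hi in[(.045,.2),(.025,.045)]:
        Q=P[(P[:,2]>lo)&(P[:,2]<hi)]
        if len(Q)>3: print(lo,len(Q),Q.mean(0),cv2.minAreaRect((Q[:,:2]*1000).astype(np.float32)))
w=np.zeros_like(m);w[165:222,178:262]=1
Z=C[...,2]; 
for lo,hi in[(.005,.025),(.04,.13)]:
    k=w&(Z>lo)&(Z<hi);Q=C[k];print('board',lo,k.sum(),Q.mean(0),cv2.minAreaRect((Q[:,:2]*1000).astype(np.float32)), np.percentile(Q[:,2],[5,50,95]))
cv2.imwrite('pics/c.png',cv2.resize(s['image'][150:235,170:370],(800,340),interpolation=cv2.INTER_CUBIC))
E
```

```text
clip 16 0.06047382242513244 [0.011 0.04  0.055]
0.045 6 [ 0.49406377 -0.18507095  0.05284705] ((497.13299560546875, -184.6688232421875), (8.60377311706543, 20.40475845336914), 89.71755981445312)
0.025 6 [ 0.49463193 -0.18436614  0.03919344] ((496.8096008300781, -184.531982421875), (8.79684066772461, 30.809534072875977), 82.92507934570312)
clip 103 1.1751660212365957 [0.021 0.056 0.093]
0.045 90 [ 0.48536031 -0.26906354  0.0667299 ] ((481.2214660644531, -268.9887390136719), (27.90599250793457, 51.24203872680664), 85.15042114257812)
board 0.005 1681 [0.50292668 0.0993639  0.01131984] ((508.7093200683594, 94.02920532226562), (170.76687622070312, 253.6324005126953), 1.5801112651824951) [0.00550781 0.01170673 0.01590951]
board 0.04 514 [0.50536884 0.0935264  0.10333445] ((506.1160888671875, 94.35901641845703), (180.43853759765625, 26.575376510620117), 78.08785247802734) [0.09675746 0.10519213 0.11013835]
```

View pics/c.png

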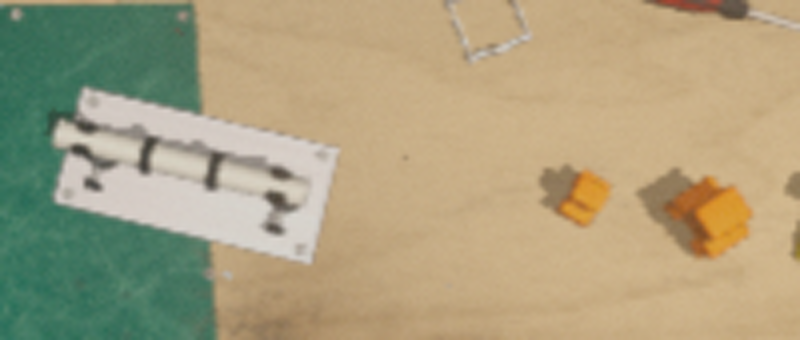

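The pale board's axis runs at yaw about -12°. The conduit top is near z 0.105, so its axis is near 0.095. I'll move above the clip for a close look.

Request:
drive_tool --targets '[{"tx": 0.5,"ty": 0.8,"claw": 1},{"tx": 0.5,"ty": 0.8,"claw": 1},{"tx": 0.5,"ty": 0.8,"claw": 1},{"tx": 0.5,"ty": 0.8,"claw": 1},{"tx": 0.5,"ty": 0.8,"claw": 1},{"tx": 0.5,"ty": 0.8,"claw": 1},{"tx": 0.5,"ty": 0.8,"claw": 1},{"tx": 0.5,"ty": 0.8,"claw": 1}]'

```text
validation failed for argument at $.ta...
```

Request:
drive_tool --targets '[{"tx": 0.6,"ty": 0.85,"claw": 1},{"tx": 0.6,"ty": 0.85,"claw": 1},{"tx": 0.6,"ty": 0.85,"claw": 1},{"tx": 0.6,"ty": 0.85,"claw": 1},{"tx": 0.6,"ty": 0.85,"claw": 1},{"tx": 0.6,"ty": 0.85,"claw": 1},{"tx": 0.6,"ty": 0.85,"claw": 1},{"claw": 1}]'

```text
validation failed for argument at $.ta...
```

```bash
python3 - <<'E'
from h import *
a=snap('wrist');cv2.imwrite('pics/d.png',a['image']);print(r.get_state()['tool_pos'],r.get_state()['eef_rot'],a['cam_to_world'])
E
```

```text
[ 0.22104652 -0.58413815  0.24609354] [ 9.83673636e-01  1.79960319e-01 -1.69398868e-04 -6.57178574e-04] [[ 0.35394337  0.88816723  0.29305811  0.29710804]
 [-0.93526606  0.33652768  0.1096655  -0.55526366]
 [-0.00122087 -0.31290268  0.94978441  0.3847314 ]
 [ 0.          0.          0.          1.        ]]
```

View pics/d.png

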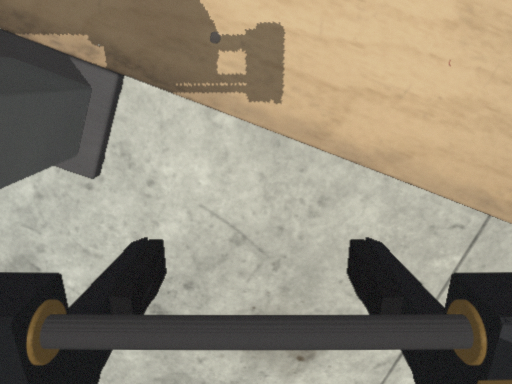

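This picture shows only the floor and the bench edge, with the fingers at rows 240 and below. The moves were refused, probably because every key is required, so I'll send full rows.

Request:
drive_tool --targets '[{"tx": 0.5,"ty": 0.8,"tz": 0,"wx": 0,"wy": 0,"wz": 0,"claw": 1},{"tx": 0.5,"ty": 0.8,"tz": 0,"wx": 0,"wy": 0,"wz": 0,"claw": 1},{"tx": 0.5,"ty": 0.8,"tz": 0,"wx": 0,"wy": 0,"wz": 0,"claw": 1},{"tx": 0.5,"ty": 0.8,"tz": 0,"wx": 0,"wy": 0,"wz": 0,"claw": 1},{"tx": 0.5,"ty": 0.8,"tz": 0,"wx": 0,"wy": 0,"wz": 0,"claw": 1},{"tx": 0.5,"ty": 0.8,"tz": 0,"wx": 0,"wy": 0,"wz": 0,"claw": 1},{"tx": 0.5,"ty": 0.8,"tz": 0,"wx": 0,"wy": 0,"wz": 0,"claw": 1},{"tx": 0.5,"ty": 0.8,"tz": 0,"wx": 0,"wy": 0,"wz": 0,"claw": 1}]'

```text
clock: 0.95
tool_pos: [0.3416, -0.3914, 0.2466]
eef_rot: [0.984, 0.18, -0.0, -0.0]
contact_force: [0.5, 0.4, 0.5]
opening: 1.0
finger_force: 0.0
```

Request:
drive_tool --targets '[{"tx": 0.72,"ty": 0.95,"tz": 0,"wx": 0,"wy": 0,"wz": 0,"claw": 1},{"tx": 0.72,"ty": 0.95,"tz": 0,"wx": 0,"wy": 0,"wz": 0,"claw": 1},{"tx": 0.72,"ty": 0.95,"tz": 0,"wx": 0,"wy": 0,"wz": 0,"claw": 1},{"tx": 0.72,"ty": 0.95,"tz": 0,"wx": 0,"wy": 0,"wz": 0,"claw": 1},{"tx": 0.72,"ty": 0.95,"tz": 0,"wx": 0,"wy": 0,"wz": 0,"claw": 1},{"tx": 0.72,"ty": 0.95,"tz": 0,"wx": 0,"wy": 0,"wz": 0,"claw": 1},{"tx": 0.5,"ty": 0.8,"tz": 0,"wx": 0,"wy": 0,"wz": 0,"claw": 1},{"tx": 0,"ty": 0,"tz": 0,"wx": 0,"wy": 0,"wz": 0,"claw": 1}]'

```text
clock: 1.75
tool_pos: [0.4886, -0.1926, 0.2467]
eef_rot: [0.983, 0.184, 0.001, -0.001]
contact_force: [-0.1, 0.5, -0.7]
opening: 1.003
finger_force: 0.0
```

```bash
python3 - <<'E'
from h import *
a=snap('wrist');cv2.imwrite('pics/e.png',a['image']);print(r.get_state()['tool_pos'],r.get_state()['eef_rot'])
C=cloud(a)
hsv=cv2.cvtColor(a['image'],cv2.COLOR_BGR2HSV)
m=(hsv[...,0]<18)&(hsv[...,1]>150)&(hsv[...,2]>80)
n,l,st,ce=cv2.connectedComponentsWithStats(m.astype(np.uint8))
for i in range(1,n):
    if st[i,4]<60: continue
    P=C[l==i];print(st[i],P.mean(0),np.percentile(P[:,2],[5,50,98]))
    for lo,hi in[(.055,.08),(.03,.045),(.08,.12)]:
        Q=P[(P[:,2]>lo)&(P[:,2]<hi)]
        if len(Q)>10: print(' ',lo,len(Q),Q.mean(0),cv2.minAreaRect((Q[:,:2]*1000).astype(np.float32)))
E
```

```text
[ 0.48684398 -0.19534941  0.24656418] [ 9.83266651e-01  1.82171512e-01  1.88754003e-04 -4.43364975e-04]
[359   0  54  50 447] [ 0.65794364 -0.26172386  0.02425887] [0.01945069 0.02496355 0.02750559]
[352   9  54  46 372] [ 0.64881004 -0.25712098  0.01833956] [0.01453098 0.01820196 0.02400951]
[241 132  39  43 935] [ 0.49967724 -0.1926316   0.05317977] [0.01905372 0.05977291 0.06718203]
  0.055 491 [ 0.49783239 -0.19323985  0.06515993] ((497.16827392578125, -193.6727294921875), (23.419981002807617, 18.51342010498047), 60.309913635253906)
  0.03 336 [ 0.50077289 -0.19372145  0.03852555] ((496.9069519042969, -193.7858123779297), (23.687240600585938, 35.876914978027344), 60.52439880371094)
[ 310  165   55   64 2341] [ 0.49062821 -0.27479476  0.070993  ] [0.00917228 0.07659413 0.09518229]
  0.055 535 [ 0.4934411  -0.2728763   0.06387819] ((483.62506103515625, -281.466796875), (49.21376037597656, 32.559329986572266), 33.22183609008789)
  0.03 102 [ 0.49965601 -0.26803805  0.03530425] ((484.49847412109375, -268.28240966796875), (25.501220703125, 54.68159103393555), 88.9594955444336)
  0.08 1104 [ 0.48547016 -0.27984699  0.09247499] ((484.4332275390625, -281.66253662109375), (26.29783058166504, 33.73297119140625), 34.92172622680664)
```

View pics/e.png

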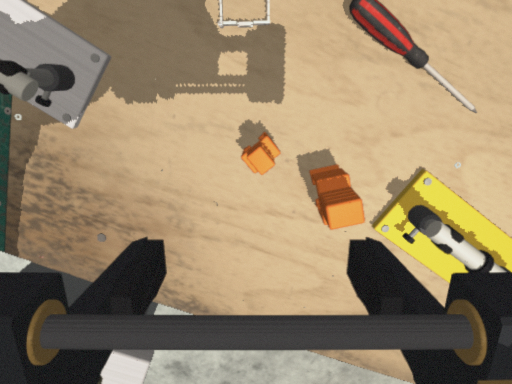

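The small clip is at (260,153) and the big lookalike at (338,196). The small clip measures (0.497, -0.194), with its x axis at -30°. I'll turn the tool by 39°, centre it and descend.

Request:
drive_tool --targets '[{"tx": 0.1,"ty": 0.03,"tz": -0.2,"wx": 0,"wy": 0,"wz": 0.13,"claw": 1},{"tx": 0.1,"ty": 0.03,"tz": -0.6,"wx": 0,"wy": 0,"wz": 0.13,"claw": 1},{"tx": 0.1,"ty": 0.03,"tz": -0.6,"wx": 0,"wy": 0,"wz": 0.13,"claw": 1},{"tx": 0.1,"ty": 0.03,"tz": -0.6,"wx": 0,"wy": 0,"wz": 0.13,"claw": 1},{"tx": 0,"ty": 0,"tz": -0.6,"wx": 0,"wy": 0,"wz": 0.13,"claw": 1},{"tx": 0,"ty": 0,"tz": -0.6,"wx": 0,"wy": 0,"wz": 0,"claw": 1},{"tx": 0,"ty": 0,"tz": -0.2,"wx": 0,"wy": 0,"wz": 0,"claw": 1},{"tx": 0,"ty": 0,"tz": 0,"wx": 0,"wy": 0,"wz": 0,"claw": 1}]'

```text
clock: 2.6
tool_pos: [0.4967, -0.195, 0.1441]
eef_rot: [0.868, 0.497, -0.001, -0.0]
contact_force: [0.1, 0.3, -0.1]
opening: 0.996
finger_force: 0.0
```

```bash
python3 - <<'E'
from h import *
from scipy.spatial.transform import Rotation as R
a=snap('wrist')
s=r.get_state();print(s['tool_pos'],R.from_quat(s['eef_rot']).as_matrix(), s['q'])
C=cloud(a)
hsv=cv2.cvtColor(a['image'],cv2.COLOR_BGR2HSV)
m=(hsv[...,0]<18)&(hsv[...,1]>150)&(hsv[...,2]>80)
n,l,st,ce=cv2.connectedComponentsWithStats(m.astype(np.uint8))
for i in range(1,n):
    if st[i,4]<200: continue
    P=C[l==i];print(st[i],P.mean(0))
    for lo,hi in[(.058,.08),(.03,.045)]:
        Q=P[(P[:,2]>lo)&(P[:,2]<hi)]
        if len(Q)>10: print(' ',lo,len(Q),Q.mean(0),cv2.minAreaRect((Q[:,:2]*1000).astype(np.float32)))
E
```

```text
[ 0.49744417 -0.1948065   0.14483853] [[ 5.05314686e-01  8.62934996e-01 -5.11263535e-04]
 [ 8.62934812e-01 -5.05314923e-01 -5.81773214e-04]
 [-7.60381560e-04 -1.47208554e-04 -9.99999700e-01]] [ 0.45390927  0.73317116 -0.27684441  1.92913524  0.37215428  0.5292615
 -0.60897049]
[473 114  11  83 586] [ 0.65714484 -0.25948153  0.02654438]
[455 116  15  81 651] [ 0.64883696 -0.25580659  0.01916511]
[ 232  164   47   55 1768] [ 0.49935647 -0.190073    0.05014159]
  0.058 822 [ 0.49803589 -0.19201409  0.06515292] ((496.8205871582031, -193.18682861328125), (23.8339786529541, 18.929269790649414), 60.05817413330078)
  0.03 622 [ 0.49955969 -0.19102482  0.03842294] ((496.5008850097656, -192.986328125), (23.905363082885742, 34.92228317260742), 60.03168869018555)
[ 266  237   65   79 3593] [ 0.49000405 -0.2702285   0.05395467]
  0.058 926 [ 0.48754305 -0.2717676   0.0696629 ] ((486.4475402832031, -272.66162109375), (19.964183807373047, 39.44618225097656), 71.50563049316406)
  0.03 299 [ 0.49466677 -0.2689882   0.03635791] ((484.4495544433594, -280.5526123046875), (45.31428527832031, 32.46086883544922), 34.599952697753906)
```

Request:
drive_tool --targets '[{"tx": 0,"ty": 0.05,"tz": -0.5,"wx": 0,"wy": 0,"wz": 0,"claw": 1},{"tx": 0,"ty": 0,"tz": -0.6,"wx": 0,"wy": 0,"wz": 0,"claw": 1},{"tx": 0,"ty": 0,"tz": -0.6,"wx": 0,"wy": 0,"wz": 0,"claw": 1},{"tx": 0,"ty": 0,"tz": -0.6,"wx": 0,"wy": 0,"wz": 0,"claw": 1},{"tx": 0,"ty": 0,"tz": -0.5,"wx": 0,"wy": 0,"wz": 0,"claw": 1},{"tx": 0,"ty": 0,"tz": -0.3,"wx": 0,"wy": 0,"wz": 0,"claw": 1},{"tx": 0,"ty": 0,"tz": -0.05,"wx": 0,"wy": 0,"wz": 0,"claw": 1},{"tx": 0,"ty": 0,"tz": 0,"wx": 0,"wy": 0,"wz": 0,"claw": 1}]'

```text
clock: 3.45
tool_pos: [0.4982, -0.1927, 0.0508]
eef_rot: [0.867, 0.498, 0.0, 0.0]
contact_force: [1.3, 0.8, 0.1]
opening: 1.005
finger_force: 0.0
```

Request:
drive_tool --force 40 --targets '[{"tx": 0,"ty": 0,"tz": 0,"wx": 0,"wy": 0,"wz": 0,"claw": -1},{"tx": 0,"ty": 0,"tz": 0,"wx": 0,"wy": 0,"wz": 0,"claw": -1},{"tx": 0,"ty": 0,"tz": 0,"wx": 0,"wy": 0,"wz": 0,"claw": -1},{"tx": 0,"ty": 0,"tz": 0,"wx": 0,"wy": 0,"wz": 0,"claw": -1},{"tx": 0,"ty": 0,"tz": 0,"wx": 0,"wy": 0,"wz": 0,"claw": -1},{"tx": 0,"ty": 0,"tz": 0,"wx": 0,"wy": 0,"wz": 0,"claw": -1},{"tx": 0,"ty": 0,"tz": 0,"wx": 0,"wy": 0,"wz": 0,"claw": -1},{"tx": 0,"ty": 0,"tz": 0,"wx": 0,"wy": 0,"wz": 0,"claw": -1}]'

```text
clock: 4.25
tool_pos: [0.4979, -0.1924, 0.0502]
eef_rot: [0.867, 0.498, 0.0, 0.0]
contact_force: [0.2, -0.6, -1.3]
opening: 0.297
finger_force: 0.0
```

Request:
drive_tool --force 40 --targets '[{"tx": 0,"ty": 0,"tz": 0,"wx": 0,"wy": 0,"wz": 0,"claw": -1},{"tx": 0,"ty": 0,"tz": 0,"wx": 0,"wy": 0,"wz": 0,"claw": -1},{"tx": 0,"ty": 0,"tz": 0,"wx": 0,"wy": 0,"wz": 0,"claw": -1},{"tx": 0,"ty": 0,"tz": 0,"wx": 0,"wy": 0,"wz": 0,"claw": -1},{"tx": 0,"ty": 0,"tz": 0,"wx": 0,"wy": 0,"wz": 0,"claw": -1},{"tx": 0,"ty": 0,"tz": 0,"wx": 0,"wy": 0,"wz": 0,"claw": -1},{"tx": 0,"ty": 0,"tz": 0,"wx": 0,"wy": 0,"wz": 0,"claw": -1},{"tx": 0,"ty": 0,"tz": 0,"wx": 0,"wy": 0,"wz": 0,"claw": -1}]'

```text
clock: 5.05
tool_pos: [0.4978, -0.1924, 0.0502]
eef_rot: [0.867, 0.498, 0.0, 0.0]
contact_force: [-0.1, -0.8, 0.3]
opening: 0.198
finger_force: 40.0
```

The clip is gripped at a 17.4 mm opening. I'll lift, then go most of the way to the conduit and turn by +18°.

Request:
drive_tool --targets '[{"tx": 0,"ty": 0,"tz": 0.3,"wx": 0,"wy": 0,"wz": 0,"claw": -1},{"tx": 0,"ty": 0,"tz": 0.9,"wx": 0,"wy": 0,"wz": 0,"claw": -1},{"tx": 0,"ty": 0,"tz": 1,"wx": 0,"wy": 0,"wz": 0,"claw": -1},{"tx": 0,"ty": 0,"tz": 1,"wx": 0,"wy": 0,"wz": 0,"claw": -1},{"tx": 0,"ty": 0,"tz": 1,"wx": 0,"wy": 0,"wz": 0,"claw": -1},{"tx": 0,"ty": 0.3,"tz": 0.9,"wx": 0,"wy": 0,"wz": 0,"claw": -1},{"tx": 0,"ty": 0.6,"tz": 0.5,"wx": 0,"wy": 0,"wz": 0,"claw": -1},{"tx": 0,"ty": 0.8,"tz": 0.1,"wx": 0,"wy": 0,"wz": 0,"claw": -1}]'

```text
clock: 5.85
tool_pos: [0.4986, -0.1412, 0.2233]
eef_rot: [0.868, 0.497, 0.001, 0.001]
contact_force: [1.8, 0.3, -0.9]
opening: 0.202
finger_force: 40.0
```

Request:
drive_tool --targets '[{"tx": 0,"ty": 0.9,"tz": 0,"wx": 0,"wy": 0,"wz": 0.05,"claw": -1},{"tx": 0,"ty": 0.9,"tz": 0,"wx": 0,"wy": 0,"wz": 0.05,"claw": -1},{"tx": 0,"ty": 0.9,"tz": 0,"wx": 0,"wy": 0,"wz": 0.05,"claw": -1},{"tx": 0,"ty": 0.9,"tz": 0,"wx": 0,"wy": 0,"wz": 0.05,"claw": -1},{"tx": 0,"ty": 0.9,"tz": 0,"wx": 0,"wy": 0,"wz": 0.05,"claw": -1},{"tx": 0,"ty": 0.6,"tz": 0,"wx": 0,"wy": 0,"wz": 0.05,"claw": -1},{"tx": 0,"ty": 0.3,"tz": 0,"wx": 0,"wy": 0,"wz": 0,"claw": -1},{"tx": 0,"ty": 0,"tz": 0,"wx": 0,"wy": 0,"wz": 0,"claw": -1}]'

```text
clock: 6.65
tool_pos: [0.4976, 0.0218, 0.2212]
eef_rot: [0.778, 0.628, 0.0, -0.0]
contact_force: [0.6, -0.0, -1.4]
opening: 0.202
finger_force: 40.0
```

```bash
python3 - <<'E'
from h import *
a=snap('wrist');cv2.imwrite('pics/f.png',a['image']);s=r.get_state();print(s['tool_pos'],s['eef_rot'],s['finger_force'],s['opening'],s['contact_force'])
C=cloud(a);Z=C[...,2]
g=(Z>.08)&(Z<.125)&(C[...,1]>.0)&(C[...,1]<.2)&(abs(C[...,0]-.505)<.06)
Q=C[g];print(len(Q),cv2.minAreaRect((Q[:,:2]*1000).astype(np.float32)))
E
```

```text
[0.49768077 0.02022275 0.22113156] [ 7.78777584e-01  6.27299998e-01 -3.99875249e-04  1.64036244e-04] 39.999707378447056 0.20255277488193343 [ 0.53636538  0.07291693 -1.70646472]
5903 ((505.4206848144531, 79.92115020751953), (148.98536682128906, 27.225624084472656), 77.52001190185547)
```

View pics/f.png

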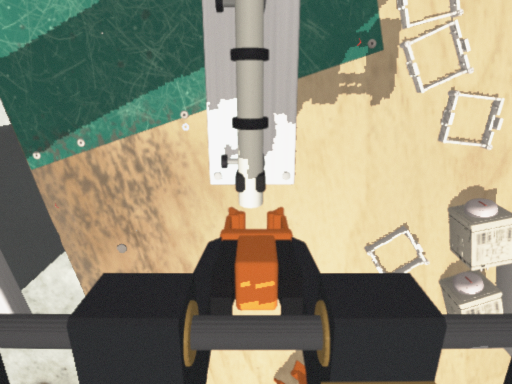

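The held clip sits at (257,240). The conduit comes from the top at u≈250, with its collars at (250,54) and (251,123) and the bare stretch between them. I'll fit that stretch.

```bash
python3 - <<'E'
from h import *
a=dict(np.load('wrist.npz'));C=cloud(a);Z=C[...,2];img=a['image']
gray=cv2.cvtColor(img,cv2.COLOR_BGR2GRAY)
# per row conduit center from depth, rows 20..180
rows=[];
for v in list(range(10,45))+list(range(66,112))+list(range(134,165)):
    P=C[v,200:300];k=(P[:,2]>.085)&(P[:,2]<.13)
    Q=P[k]; 
    if len(Q)>8: rows.append([*(Q[0,:2]+Q[-1,:2])/2,Q[:,2].max(),len(Q),v])
R=np.array(rows)
d,_=np.linalg.eigh(np.cov(R[:,:2].T));_,V=np.linalg.eigh(np.cov(R[:,:2].T));ax=V[:,1]*np.sign(V[1,1])
c=R[:,:2].mean(0);print('axis yaw',np.degrees(np.arctan2(ax[1],ax[0])),'c',c,'res',np.std((R[:,:2]-c)@V[:,0]))
g=(R[:,4]>65)&(R[:,4]<112);print('gap top z',np.median(R[g,2]),'widths',np.median(R[g,3]))
t=(C[...,:2]-c)@ax
k=(gray<60)&(Z>.085)&(Z<.13);k[:, :225]=0;k[:,275:]=0
for lo,hi in[(40,66),(112,134)]:
    m=k.copy();m[:lo]=0;m[hi:]=0
    x=C[m];tt=t[m];print('collar',m.sum(),tt.min(),tt.max(),tt.mean(),x.max(0)[2])
print('p at t: c+ax*t',ax)
# held clip
hsv=cv2.cvtColor(img,cv2.COLOR_BGR2HSV)
m=(hsv[...,0]<18)&(hsv[...,1]>150)&(hsv[...,2]>80);m[:200]=0;m[310:]=0
P=C[m];print('clip z',np.percentile(P[:,2],[2,98]))
for lo,hi in[(.205,.23),(.226,.25),(.198,.215)]:
    Q=P[(P[:,2]>lo)&(P[:,2]<hi)];print(lo,len(Q),cv2.minAreaRect((Q[:,:2]*1000).astype(np.float32)) if len(Q)>5 else 0)
E
```

```text
axis yaw 78.1492874476304 c [0.50885241 0.09600881] res 0.00012945663903586252
gap top z 0.1081886797524281 widths 27.0
collar 394 0.01933946778240694 0.026506538699605984 0.02292175769778273 0.1129516967406308
collar 336 -0.02802486216953952 -0.020731116514909276 -0.02441589422845206 0.11283707599159595
p at t: c+ax*t [0.20536237 0.97868601]
clip z [0.18132966 0.23795351]
0.205 1286 ((499.2177429199219, 31.102367401123047), (3.9115121364593506, 34.75897979736328), 76.97889709472656)
0.226 2206 ((497.1614990234375, 20.668537139892578), (24.802188873291016, 18.191076278686523), 78.59188079833984)
0.198 763 ((499.1524353027344, 30.852001190185547), (3.5820536613464355, 34.763031005859375), 77.39269256591797)
```

Request:
drive_tool --targets '[{"tx": 0.05,"ty": 0.3,"tz": 0,"wx": 0,"wy": 0,"wz": 0,"claw": -1},{"tx": 0.08,"ty": 0.5,"tz": 0,"wx": 0,"wy": 0,"wz": 0,"claw": -1},{"tx": 0.08,"ty": 0.5,"tz": 0,"wx": 0,"wy": 0,"wz": 0,"claw": -1},{"tx": 0.08,"ty": 0.5,"tz": -0.3,"wx": 0,"wy": 0,"wz": 0,"claw": -1},{"tx": 0.06,"ty": 0.4,"tz": -0.5,"wx": 0,"wy": 0,"wz": 0,"claw": -1},{"tx": 0.03,"ty": 0.25,"tz": -0.5,"wx": 0,"wy": 0,"wz": 0,"claw": -1},{"tx": 0,"ty": 0,"tz": -0.3,"wx": 0,"wy": 0,"wz": 0,"claw": -1},{"tx": 0,"ty": 0,"tz": 0,"wx": 0,"wy": 0,"wz": 0,"claw": -1}]'

```text
clock: 7.5
tool_pos: [0.5086, 0.093, 0.1721]
eef_rot: [0.779, 0.627, -0.001, -0.0]
contact_force: [0.5, -0.9, -1.1]
opening: 0.201
finger_force: 40.0
```

```bash
python3 - <<'E'
from h import *
a=snap('wrist');cv2.imwrite('pics/g.png',a['image']);s=r.get_state();print(s['tool_pos'],s['eef_rot'],s['finger_force'],s['contact_force'])
C=cloud(a);Z=C[...,2];img=a['image'];hsv=cv2.cvtColor(img,cv2.COLOR_BGR2HSV)
m=(hsv[...,0]<18)&(hsv[...,1]>150)&(hsv[...,2]>80);m[310:]=0
P=C[m];z=s['tool_pos'][2];Q=P[(P[:,2]>z+.005)&(P[:,2]<z+.03)];b=cv2.minAreaRect((Q[:,:2]*1000).astype(np.float32));print('tab',b)
gray=cv2.cvtColor(img,cv2.COLOR_BGR2GRAY)
for v in range(40,230,15):
    P=C[v,190:320];k=(P[:,2]>.09)&(P[:,2]<.118)&~m[v,190:320];Q=P[k]
    if len(Q)>8:
        mid=(Q[0]+Q[-1])/2; print(v,len(Q),mid.round(4),'axis x at clip y: %.4f'%(mid[0]+(.0952-mid[1])*.2098),Q[:,2].max().round(4))
E
```

```text
[0.5090332  0.09292327 0.1728846 ] [ 7.79091616e-01  6.26909555e-01 -8.09843241e-04  8.94507235e-05] 39.99973917379975 [-0.04581488 -1.38224182 -0.14487918]
tab ((508.0557861328125, 91.93907165527344), (24.648523330688477, 18.18052864074707), 78.24180603027344)
70 34 [0.5257 0.1774 0.0986] axis x at clip y: 0.5085 0.1082
85 41 [0.5243 0.1692 0.104 ] axis x at clip y: 0.5088 0.108
100 41 [0.5225 0.1609 0.1039] axis x at clip y: 0.5087 0.1088
115 33 [0.5204 0.1519 0.0981] axis x at clip y: 0.5085 0.1082
130 32 [0.5189 0.1429 0.0986] axis x at clip y: 0.5088 0.1076
145 32 [0.5168 0.1338 0.0984] axis x at clip y: 0.5087 0.1087
160 33 [0.515  0.1235 0.095 ] axis x at clip y: 0.5090 0.1079
175 41 [0.5125 0.1161 0.1034] axis x at clip y: 0.5081 0.1122
190 30 [0.5105 0.1051 0.0996] axis x at clip y: 0.5084 0.108
205 30 [0.5082 0.0944 0.0983] axis x at clip y: 0.5083 0.1079
220 21 [0.5068 0.0863 0.1043] axis x at clip y: 0.5086 0.1085
```

View pics/g.png

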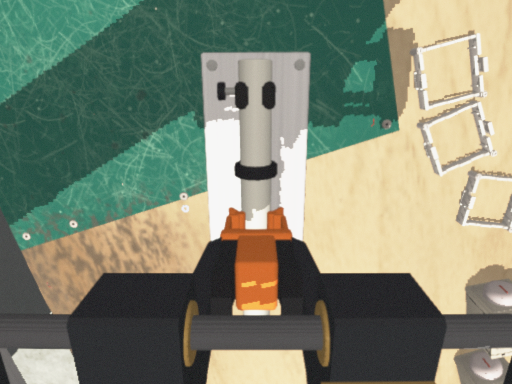

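The clip is centred across the conduit, with the tab at (257,270) and the lips straddling it at row 215. It needs +3 mm along the axis. I'll descend to just above contact.

Request:
drive_tool --targets '[{"tx": 0.02,"ty": 0.1,"tz": -0.1,"wx": 0,"wy": 0,"wz": 0,"claw": -1},{"tx": 0,"ty": 0,"tz": -0.15,"wx": 0,"wy": 0,"wz": 0,"claw": -1},{"tx": 0,"ty": 0,"tz": -0.15,"wx": 0,"wy": 0,"wz": 0,"claw": -1},{"tx": 0,"ty": 0,"tz": -0.15,"wx": 0,"wy": 0,"wz": 0,"claw": -1},{"tx": 0,"ty": 0,"tz": -0.1,"wx": 0,"wy": 0,"wz": 0,"claw": -1},{"tx": 0,"ty": 0,"tz": -0.05,"wx": 0,"wy": 0,"wz": 0,"claw": -1},{"tx": 0,"ty": 0,"tz": 0,"wx": 0,"wy": 0,"wz": 0,"claw": -1},{"tx": 0,"ty": 0,"tz": 0,"wx": 0,"wy": 0,"wz": 0,"claw": -1}]'

```text
clock: 8.35
tool_pos: [0.5099, 0.0971, 0.1523]
eef_rot: [0.779, 0.628, 0.0, 0.0]
contact_force: [-0.7, 0.3, -0.2]
opening: 0.202
finger_force: 40.0
```

Request:
drive_tool --targets '[{"tx": 0,"ty": 0,"tz": -0.02,"wx": 0,"wy": 0,"wz": 0,"claw": -1},{"tx": 0,"ty": 0,"tz": -0.02,"wx": 0,"wy": 0,"wz": 0,"claw": -1},{"tx": 0,"ty": 0,"tz": -0.02,"wx": 0,"wy": 0,"wz": 0,"claw": -1},{"tx": 0,"ty": 0,"tz": -0.02,"wx": 0,"wy": 0,"wz": 0,"claw": -1},{"tx": 0,"ty": 0,"tz": -0.02,"wx": 0,"wy": 0,"wz": 0,"claw": -1},{"tx": 0,"ty": 0,"tz": -0.02,"wx": 0,"wy": 0,"wz": 0,"claw": -1},{"tx": 0,"ty": 0,"tz": 0,"wx": 0,"wy": 0,"wz": 0,"claw": -1},{"tx": 0,"ty": 0,"tz": 0,"wx": 0,"wy": 0,"wz": 0,"claw": -1}]'

```text
clock: 9.15
tool_pos: [0.5098, 0.0971, 0.1486]
eef_rot: [0.779, 0.627, 0.0, 0.0]
contact_force: [0.4, -0.6, 0.1]
opening: 0.205
finger_force: 40.0
```

Request:
drive_tool --targets '[{"tx": 0,"ty": 0,"tz": -0.02,"wx": 0,"wy": 0,"wz": 0,"claw": -1},{"tx": 0,"ty": 0,"tz": -0.02,"wx": 0,"wy": 0,"wz": 0,"claw": -1},{"tx": 0,"ty": 0,"tz": -0.02,"wx": 0,"wy": 0,"wz": 0,"claw": -1},{"tx": 0,"ty": 0,"tz": -0.02,"wx": 0,"wy": 0,"wz": 0,"claw": -1},{"tx": 0,"ty": 0,"tz": -0.02,"wx": 0,"wy": 0,"wz": 0,"claw": -1},{"tx": 0,"ty": 0,"tz": 0,"wx": 0,"wy": 0,"wz": 0,"claw": -1},{"tx": 0,"ty": 0,"tz": 0,"wx": 0,"wy": 0,"wz": 0,"claw": -1},{"tx": 0,"ty": 0,"tz": 0,"wx": 0,"wy": 0,"wz": 0,"claw": -1}]'

```text
clock: 9.95
tool_pos: [0.5094, 0.0972, 0.1456]
eef_rot: [0.779, 0.628, -0.0, -0.0]
contact_force: [-3.1, 0.0, 3.9]
opening: 0.202
finger_force: 40.0
```

Contact, with a sideways push of -3 N in x, so I'll shift about 1 mm toward -x.

Request:
drive_tool --targets '[{"tx": -0.03,"ty": 0,"tz": 0,"wx": 0,"wy": 0,"wz": 0,"claw": -1},{"tx": 0,"ty": 0,"tz": 0,"wx": 0,"wy": 0,"wz": 0,"claw": -1},{"tx": 0,"ty": 0,"tz": 0,"wx": 0,"wy": 0,"wz": 0,"claw": -1},{"tx": 0,"ty": 0,"tz": -0.02,"wx": 0,"wy": 0,"wz": 0,"claw": -1},{"tx": 0,"ty": 0,"tz": -0.02,"wx": 0,"wy": 0,"wz": 0,"claw": -1},{"tx": 0,"ty": 0,"tz": -0.02,"wx": 0,"wy": 0,"wz": 0,"claw": -1},{"tx": 0,"ty": 0,"tz": 0,"wx": 0,"wy": 0,"wz": 0,"claw": -1},{"tx": 0,"ty": 0,"tz": 0,"wx": 0,"wy": 0,"wz": 0,"claw": -1}]'

```text
clock: 10.75
tool_pos: [0.5093, 0.0972, 0.1447]
eef_rot: [0.779, 0.627, 0.001, 0.0]
contact_force: [-2.9, 0.4, 10.9]
opening: 0.201
finger_force: 40.0
```

Request:
drive_tool --targets '[{"tx": -0.03,"ty": 0,"tz": -0.02,"wx": 0,"wy": 0,"wz": 0,"claw": -1},{"tx": 0,"ty": 0,"tz": -0.02,"wx": 0,"wy": 0,"wz": 0,"claw": -1},{"tx": 0,"ty": 0,"tz": 0,"wx": 0,"wy": 0,"wz": 0,"claw": -1},{"tx": 0,"ty": 0,"tz": 0,"wx": 0,"wy": 0,"wz": 0,"claw": -1},{"tx": 0,"ty": 0,"tz": 0,"wx": 0,"wy": 0,"wz": 0,"claw": -1},{"tx": 0,"ty": 0,"tz": 0,"wx": 0,"wy": 0,"wz": 0,"claw": -1},{"tx": 0,"ty": 0,"tz": 0,"wx": 0,"wy": 0,"wz": 0,"claw": -1},{"tx": 0,"ty": 0,"tz": 0,"wx": 0,"wy": 0,"wz": 0,"claw": -1}]'

```text
clock: 11.55
tool_pos: [0.5092, 0.0973, 0.1442]
eef_rot: [0.779, 0.627, 0.001, 0.001]
contact_force: [-1.6, 0.3, 15.2]
opening: 0.2
finger_force: 40.0
```

Request:
drive_tool --targets '[{"tx": -0.01,"ty": 0,"tz": -0.02,"wx": 0,"wy": 0,"wz": 0,"claw": -1},{"tx": 0,"ty": 0,"tz": -0.01,"wx": 0,"wy": 0,"wz": 0,"claw": -1},{"tx": 0,"ty": 0,"tz": 0,"wx": 0,"wy": 0,"wz": 0,"claw": -1},{"tx": 0,"ty": 0,"tz": 0,"wx": 0,"wy": 0,"wz": 0,"claw": -1},{"tx": 0,"ty": 0,"tz": 0,"wx": 0,"wy": 0,"wz": 0,"claw": -1},{"tx": 0,"ty": 0,"tz": 0,"wx": 0,"wy": 0,"wz": 0,"claw": -1},{"tx": 0,"ty": 0,"tz": 0,"wx": 0,"wy": 0,"wz": 0,"claw": -1},{"tx": 0,"ty": 0,"tz": 0,"wx": 0,"wy": 0,"wz": 0,"claw": -1}]'

```text
clock: 12.35
tool_pos: [0.5096, 0.0973, 0.1435]
eef_rot: [0.779, 0.627, 0.002, 0.001]
contact_force: [-1.0, -0.8, 15.8]
opening: 0.202
finger_force: 40.0
```

Request:
drive_tool --targets '[{"tx": 0,"ty": 0,"tz": -0.01,"wx": 0,"wy": 0,"wz": 0,"claw": -1},{"tx": 0,"ty": 0,"tz": -0.01,"wx": 0,"wy": 0,"wz": 0,"claw": -1},{"tx": 0,"ty": 0,"tz": -0.01,"wx": 0,"wy": 0,"wz": 0,"claw": -1},{"tx": 0,"ty": 0,"tz": -0.01,"wx": 0,"wy": 0,"wz": 0,"claw": -1},{"tx": 0,"ty": 0,"tz": 0,"wx": 0,"wy": 0,"wz": 0,"claw": -1},{"tx": 0,"ty": 0,"tz": 0,"wx": 0,"wy": 0,"wz": 0,"claw": -1},{"tx": 0,"ty": 0,"tz": 0,"wx": 0,"wy": 0,"wz": 0,"claw": -1},{"tx": 0,"ty": 0,"tz": 0,"wx": 0,"wy": 0,"wz": 0,"claw": -1}]'

```text
clock: 13.15
tool_pos: [0.5095, 0.0975, 0.1418]
eef_rot: [0.779, 0.627, 0.002, 0.001]
contact_force: [-0.9, -0.8, 11.2]
opening: 0.199
finger_force: 40.0
```

Request:
drive_tool --targets '[{"tx": 0,"ty": 0,"tz": -0.02,"wx": 0,"wy": 0,"wz": 0,"claw": -1},{"tx": 0,"ty": 0,"tz": -0.02,"wx": 0,"wy": 0,"wz": 0,"claw": -1},{"tx": 0,"ty": 0,"tz": -0.02,"wx": 0,"wy": 0,"wz": 0,"claw": -1},{"tx": 0,"ty": 0,"tz": -0.02,"wx": 0,"wy": 0,"wz": 0,"claw": -1},{"tx": 0,"ty": 0,"tz": -0.01,"wx": 0,"wy": 0,"wz": 0,"claw": -1},{"tx": 0,"ty": 0,"tz": 0,"wx": 0,"wy": 0,"wz": 0,"claw": -1},{"tx": 0,"ty": 0,"tz": 0,"wx": 0,"wy": 0,"wz": 0,"claw": -1},{"tx": 0,"ty": 0,"tz": 0,"wx": 0,"wy": 0,"wz": 0,"claw": -1}]'

```text
clock: 13.95
tool_pos: [0.5087, 0.0973, 0.1382]
eef_rot: [0.779, 0.627, 0.001, 0.0]
contact_force: [1.2, 1.1, 4.8]
opening: 0.202
finger_force: 40.0
```

Request:
drive_tool --targets '[{"tx": 0,"ty": 0,"tz": -0.02,"wx": 0,"wy": 0,"wz": 0,"claw": -1},{"tx": 0,"ty": 0,"tz": -0.02,"wx": 0,"wy": 0,"wz": 0,"claw": -1},{"tx": 0,"ty": 0,"tz": -0.02,"wx": 0,"wy": 0,"wz": 0,"claw": -1},{"tx": 0,"ty": 0,"tz": -0.02,"wx": 0,"wy": 0,"wz": 0,"claw": -1},{"tx": 0,"ty": 0,"tz": -0.02,"wx": 0,"wy": 0,"wz": 0,"claw": -1},{"tx": 0,"ty": 0,"tz": 0,"wx": 0,"wy": 0,"wz": 0,"claw": -1},{"tx": 0,"ty": 0,"tz": 0,"wx": 0,"wy": 0,"wz": 0,"claw": -1},{"tx": 0,"ty": 0,"tz": 0,"wx": 0,"wy": 0,"wz": 0,"claw": -1}]'

```text
clock: 14.75
tool_pos: [0.5077, 0.0968, 0.1346]
eef_rot: [0.779, 0.627, -0.0, 0.0]
contact_force: [1.9, -0.1, -2.3]
opening: 0.201
finger_force: 40.0
```

Request:
drive_tool --targets '[{"tx": 0,"ty": 0,"tz": -0.02,"wx": 0,"wy": 0,"wz": 0,"claw": -1},{"tx": 0,"ty": 0,"tz": -0.02,"wx": 0,"wy": 0,"wz": 0,"claw": -1},{"tx": 0,"ty": 0,"tz": -0.02,"wx": 0,"wy": 0,"wz": 0,"claw": -1},{"tx": 0,"ty": 0,"tz": -0.02,"wx": 0,"wy": 0,"wz": 0,"claw": -1},{"tx": 0,"ty": 0,"tz": 0,"wx": 0,"wy": 0,"wz": 0,"claw": -1},{"tx": 0,"ty": 0,"tz": 0,"wx": 0,"wy": 0,"wz": 0,"claw": -1},{"tx": 0,"ty": 0,"tz": 0,"wx": 0,"wy": 0,"wz": 0,"claw": -1},{"tx": 0,"ty": 0,"tz": 0,"wx": 0,"wy": 0,"wz": 0,"claw": -1}]'

```text
clock: 15.55
tool_pos: [0.5075, 0.0969, 0.1323]
eef_rot: [0.779, 0.627, -0.0, -0.0]
contact_force: [1.6, -0.5, -2.3]
opening: 0.204
finger_force: 40.0
```

Request:
drive_tool --targets '[{"tx": 0.02,"ty": 0,"tz": -0.02,"wx": 0,"wy": 0,"wz": 0,"claw": -1},{"tx": 0,"ty": 0,"tz": -0.02,"wx": 0,"wy": 0,"wz": 0,"claw": -1},{"tx": 0,"ty": 0,"tz": -0.02,"wx": 0,"wy": 0,"wz": 0,"claw": -1},{"tx": 0,"ty": 0,"tz": -0.02,"wx": 0,"wy": 0,"wz": 0,"claw": -1},{"tx": 0,"ty": 0,"tz": 0,"wx": 0,"wy": 0,"wz": 0,"claw": -1},{"tx": 0,"ty": 0,"tz": 0,"wx": 0,"wy": 0,"wz": 0,"claw": -1},{"tx": 0,"ty": 0,"tz": 0,"wx": 0,"wy": 0,"wz": 0,"claw": -1},{"tx": 0,"ty": 0,"tz": 0,"wx": 0,"wy": 0,"wz": 0,"claw": -1}]'

```text
clock: 16.35
tool_pos: [0.5081, 0.0971, 0.1299]
eef_rot: [0.779, 0.628, -0.0, -0.0]
contact_force: [1.1, -0.3, -6.1]
opening: 0.203
finger_force: 40.0
```

Request:
drive_tool --targets '[{"tx": 0,"ty": 0,"tz": -0.02,"wx": 0,"wy": 0,"wz": 0,"claw": -1},{"tx": 0,"ty": 0,"tz": -0.02,"wx": 0,"wy": 0,"wz": 0,"claw": -1},{"tx": 0,"ty": 0,"tz": -0.02,"wx": 0,"wy": 0,"wz": 0,"claw": -1},{"tx": 0,"ty": 0,"tz": 0,"wx": 0,"wy": 0,"wz": 0,"claw": -1},{"tx": 0,"ty": 0,"tz": 0,"wx": 0,"wy": 0,"wz": 0,"claw": -1},{"tx": 0,"ty": 0,"tz": 0,"wx": 0,"wy": 0,"wz": 0,"claw": -1},{"tx": 0,"ty": 0,"tz": 0,"wx": 0,"wy": 0,"wz": 0,"claw": -1},{"tx": 0,"ty": 0,"tz": 0,"wx": 0,"wy": 0,"wz": 0,"claw": -1}]'

```text
clock: 17.15
tool_pos: [0.5085, 0.0971, 0.1283]
eef_rot: [0.779, 0.627, 0.0, 0.0]
contact_force: [0.6, 0.0, -3.7]
opening: 0.199
finger_force: 40.0
```

Request:
drive_tool --targets '[{"tx": 0,"ty": 0,"tz": -0.02,"wx": 0,"wy": 0,"wz": 0,"claw": -1},{"tx": 0,"ty": 0,"tz": -0.02,"wx": 0,"wy": 0,"wz": 0,"claw": -1},{"tx": 0,"ty": 0,"tz": -0.02,"wx": 0,"wy": 0,"wz": 0,"claw": -1},{"tx": 0,"ty": 0,"tz": 0,"wx": 0,"wy": 0,"wz": 0,"claw": -1},{"tx": 0,"ty": 0,"tz": 0,"wx": 0,"wy": 0,"wz": 0,"claw": -1},{"tx": 0,"ty": 0,"tz": 0,"wx": 0,"wy": 0,"wz": 0,"claw": -1},{"tx": 0,"ty": 0,"tz": 0,"wx": 0,"wy": 0,"wz": 0,"claw": -1},{"tx": 0,"ty": 0,"tz": 0,"wx": 0,"wy": 0,"wz": 0,"claw": -1}]'

```text
clock: 17.95
tool_pos: [0.5084, 0.0972, 0.1266]
eef_rot: [0.779, 0.628, 0.0, 0.0]
contact_force: [0.2, 0.2, 3.1]
opening: 0.199
finger_force: 40.0
```

Request:
drive_tool --targets '[{"tx": 0,"ty": 0,"tz": -0.02,"wx": 0,"wy": 0,"wz": 0,"claw": -1},{"tx": 0,"ty": 0,"tz": -0.02,"wx": 0,"wy": 0,"wz": 0,"claw": -1},{"tx": 0,"ty": 0,"tz": 0,"wx": 0,"wy": 0,"wz": 0,"claw": -1},{"tx": 0,"ty": 0,"tz": 0,"wx": 0,"wy": 0,"wz": 0,"claw": -1},{"tx": 0,"ty": 0,"tz": 0,"wx": 0,"wy": 0,"wz": 0,"claw": -1},{"tx": 0,"ty": 0,"tz": 0,"wx": 0,"wy": 0,"wz": 0,"claw": -1},{"tx": 0,"ty": 0,"tz": 0,"wx": 0,"wy": 0,"wz": 0,"claw": -1},{"tx": 0,"ty": 0,"tz": 0,"wx": 0,"wy": 0,"wz": 0,"claw": -1}]'

```text
clock: 18.75
tool_pos: [0.5085, 0.0972, 0.1259]
eef_rot: [0.779, 0.628, 0.0, 0.0]
contact_force: [-0.7, -0.8, 8.7]
opening: 0.198
finger_force: 40.0
```

The conduit is home: the clip pulled in, then met a firm stop. I'll unload, open and retreat.

Request:
drive_tool --targets '[{"tx": 0,"ty": 0,"tz": 0.02,"wx": 0,"wy": 0,"wz": 0,"claw": -1},{"tx": 0,"ty": 0,"tz": 0.02,"wx": 0,"wy": 0,"wz": 0,"claw": -1},{"tx": 0,"ty": 0,"tz": 0,"wx": 0,"wy": 0,"wz": 0,"claw": -1},{"tx": 0,"ty": 0,"tz": 0,"wx": 0,"wy": 0,"wz": 0,"claw": 0.2},{"tx": 0,"ty": 0,"tz": 0,"wx": 0,"wy": 0,"wz": 0,"claw": 0.2},{"tx": 0,"ty": 0,"tz": 0,"wx": 0,"wy": 0,"wz": 0,"claw": 0.2},{"tx": 0,"ty": 0,"tz": 0,"wx": 0,"wy": 0,"wz": 0,"claw": 0.2},{"tx": 0,"ty": 0,"tz": 0,"wx": 0,"wy": 0,"wz": 0,"claw": 0.2}]'

```text
clock: 19.55
tool_pos: [0.5082, 0.097, 0.1263]
eef_rot: [0.779, 0.627, -0.0, -0.0]
contact_force: [0.3, 0.4, -0.2]
opening: 0.596
finger_force: 0.0
```

Request:
drive_tool --targets '[{"tx": 0,"ty": 0,"tz": 0,"wx": 0,"wy": 0,"wz": 0,"claw": 0.2},{"tx": 0,"ty": 0,"tz": 0,"wx": 0,"wy": 0,"wz": 0,"claw": 0.2},{"tx": 0,"ty": 0,"tz": 0.3,"wx": 0,"wy": 0,"wz": 0,"claw": 0.2},{"tx": 0,"ty": 0,"tz": 0.6,"wx": 0,"wy": 0,"wz": 0,"claw": 0.2},{"tx": 0,"ty": 0,"tz": 0.8,"wx": 0,"wy": 0,"wz": 0,"claw": 0.2},{"tx": 0,"ty": 0,"tz": 0.8,"wx": 0,"wy": 0,"wz": 0,"claw": 0.2},{"tx": 0,"ty": 0,"tz": 0.5,"wx": 0,"wy": 0,"wz": 0,"claw": 0.2},{"tx": 0,"ty": 0,"tz": 0,"wx": 0,"wy": 0,"wz": 0,"claw": 0.2}]'

```text
clock: 20.35
tool_pos: [0.5096, 0.0975, 0.2189]
eef_rot: [0.779, 0.627, 0.002, 0.001]
contact_force: [-0.5, 0.5, -0.9]
opening: 0.598
finger_force: 0.0
```

```bash
python3 - <<'E'
from h import *
a=snap('wrist');cv2.imwrite('pics/h.png',a['image']);s=r.get_state();print(s['tool_pos'],s['contact_force'],s['opening'])
C=cloud(a);hsv=cv2.cvtColor(a['image'],cv2.COLOR_BGR2HSV)
m=(hsv[...,0]<18)&(hsv[...,1]>150)&(hsv[...,2]>80)
m[310:]=0;P=C[m];P=P[abs(P[:,1]-.095)<.05];print(np.percentile(P[:,2],[50,98]))
Q=P[P[:,2]>.13];print(cv2.minAreaRect((Q[:,:2]*1000).astype(np.float32)),np.median(Q[:,2]))
E
```

```text
[0.50888875 0.09711606 0.21750975] [-0.11730788 -0.4332056  -0.68225826] 0.6013744526630956
[0.12230466 0.14331753]
((506.4139404296875, 96.2616958618164), (24.280305862426758, 18.93671417236328), 78.17721557617188) 0.14112719365875842
```

View pics/h.png

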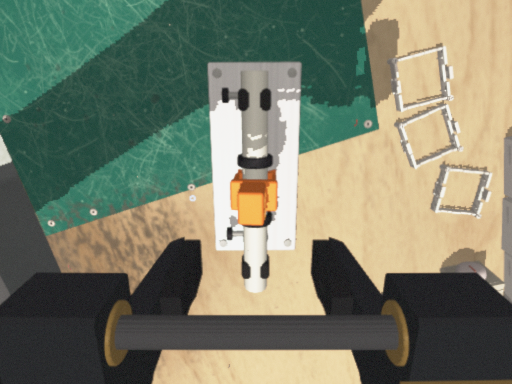

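The clip sits on the conduit between the collars at (255,197), in line and upright. The tab top at about z 0.142 matches the conduit being home, and the gripper is clear. I'm handing in.

```bash
python3 -c "
from plant import workorder
print(workorder.finish_job())"
```

```text
the job is handed in; nothing more can be done
None
```

The clip is snapped onto the conduit between the collars, released and handed in at about 20 s. The wrist readings I took stayed at or below about 16 N (30 N limit), and the final picture showed it seated; no verdict came back.

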